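# Open the ratchet stop of the lunchbox rack

### The job

The lunchbox is shut in by the sliding jaw of the grey bench rack. With a fingertip press down the jaw's ratchet release paddle and, keeping it pressed, push the jaw away from the lunchbox along its bar until it is fully home against the end post; then let go and move clear. Nothing is to be gripped or lifted, and the lunchbox and everything else on the bench stay where they are.

Things in the scene. Friction and masses are not known exactly. Their poses are not given: they have to be found in the camera images.
- rack: Grey plastic rack fixed to the bench, 215 mm (local x) by 360 mm (local y). Origin on the bench under the middle of its 12 mm thick deck, on which the lunchbox lies; local x points away from the robot at yaw 0, y along the steel bar, z up. The toothed bar runs before the deck at local x = -100 mm, its top at 40 mm. Fixed end wall 75 mm high at local y = -159 mm. The jaw opens to local +y.
- jaw (a joint): Travel of the aluminium sliding jaw along the bar, m: 0 nearest the lunchbox, 0.124 fully home at the end post; starts between 0.004 and 0.040. Sliding friction about 2.5 N. The ratchet (teeth 16 mm apart) lets it move towards the lunchbox but blocks opening at the next tooth unless the paddle is held down; it catches again when the paddle rises.
- jaw_mid (a point): Centre of the top of the jaw's housing, under the paddle, 52 mm above the bench. The housing rides on the bar: 44 mm (local x) by 70 mm (local y). From its lunchbox end (-y) a 10 mm thick jaw plate, 57 mm high, reaches 170 mm back (+x) over the deck.
- release (a joint): How far the release paddle is pressed straight down, m: 0 up, 0.010 fully down; it may rest at up to 0.005 if its nose lies on a tooth. A spring pushes it up with about 3 N at 0 and 8 N at 0.010. The ratchet is free from about 0.005.
- release_top (a point): Centre of the flat ribbed top of the black release paddle on the jaw's housing, 66 mm above the bench when up; moves with jaw and paddle. The top is 36 mm (local x) by 54 mm (local y); even fully down it stands 4 mm proud of the housing. On its +y side stands the fin.
- fin (a point): Middle of the face towards the paddle (-y face) of the upright thumb fin, part of the jaw: 44 mm wide (local x), 10 mm thick, its top 92 mm above the bench; the point is 80 mm up, 31 mm to local +y of the paddle's centre. A finger that presses the paddle pushes the jaw by this face.
- post (a point): Top edge of the 50 mm high end post on the bar's line, on the face (-y) that the jaw's housing meets when fully home. The housing's +y face lies 10 mm to local +y of the fin point.
- lunchbox: Olive plastic lunchbox with a latch, 154 x 120 x 64 mm, lying on the rack's deck between the fixed end wall and the jaw plate. Origin at the centre of its underside. Loose; leave it.
- tumbler: Stainless tumbler with black twist cap, 74 mm across, 172 mm high, behind the lunchbox. Origin at the centre of its underside. Leave it.
- ice_pack: Yellow ice pack, flat slab 85 x 125 x 22 mm, in front of the rack. Origin at the centre of its underside. Leave it.
- bowl: Small wooden bowl, 100 mm across, 42 mm high, in front of the rack. Origin at the centre of its underside. Leave it.
- jar: Glass jar, 60 mm across, 85 mm high, beyond the end post. Origin at the centre of its underside. Leave it.
- tin: Aluminium snack tin 75 x 55 x 40 mm, beyond the fixed end wall. Origin at the centre of its underside. Leave it.
- spoon: Grey plastic spoon, 170 mm long, on the bench by the wall switch at the left. Leave it.

How it is judged:
By the outcome, as a careful person would: the job done as asked, in the order asked, and still so for the second after the job is handed in, with the robot touching nothing.
It also fails if it takes over 35 s, if anything falls off the work surface, if the arm or the gripper's body presses on something with over 40 N, if the wrist force passes 120 N, or if a joint passes its speed limit or range.

### The arm

A 7-joint arm with a two-finger parallel gripper is mounted at the origin on the work surface. World frame = base frame: x ahead of the robot, y to its left, z up, the work surface at z = 0. Lengths are in m, angles in rad, forces in N, time in s.
With the tool pointing down it reaches from about 0.4 to 0.85 m from the base axis. Payload 10.4 kg.
Tool frame: the origin (TCP) lies on the centre line of the jaws, within the pads' length; the fingertips stand 19 mm ahead of it and the grasp point (between the pads) is the TCP; z points along the fingers, y is the line along which they close (so a half turn about z gives the same grasp; the last joint's range is limited). The gripper opens to 85 mm and grips with 20 to 120 N. Pads are 22 mm wide; open, the fingers measure 114 mm over their backs; the gripper's body (76 mm by 85 mm) begins 54 mm behind the grasp point. The pads swing forward as they close: fully open they stand 13 mm farther back than shut.
Start: joints at [1.174, 0.332, -0.065, 1.46, 0.022, 1.35, -0.088], TCP at [0.228, -0.582, 0.218] pointing down, gripper open.
Joint ranges: [-2.6, 2.6], [-0.5, 2.12], [-1.47, 1.34], [0.16, 2.42], [-1.27, 4.41], [0.06, 2.06], [-2.6, 2.6]. Speed limits (rad/s): [2.22, 2.22, 2.79, 2.79, 3.14, 3.14, 3.14].

### API

Orientations are given as [roll, pitch, yaw] about the fixed x, y, z axes, in that order (R = Rz(yaw) Ry(pitch) Rx(roll)).
In Python, from bench import bot gives the robot as it stands. The module is installed in compiled form; this text tells all that it offers.
- The arm moves only by the tool send_rows, never from a script. Its argument "steps" is a list of rows, each an object with "travel": the shift along the tool's x, y, z in m, a list of three; "rot": the turn, a rotation vector about the tool's x, y, z in degrees, a list of three; "gripper": the opening, from 0 (shut) to 1 (fully open). A call has 1 to 5 rows; each row is the pose to reach, as a shift and turn from the pose commanded when the call began, along the tool's axes at that moment; what a row does not reach only later rows make up. A row lasts 1/12 s, in which the tool goes at most 41.7 mm and 7.16 degrees, less where a joint would pass 70% of its speed; a pose out of reach is approached as far as the arm can. A call with a gripper value outside its range is refused whole. The fingers move at their own pace and stop on an object; the grip force is fixed at half the most. Time passes only in rows, so rows that repeat a pose let the fingers close. It gives the time, the measured TCP pose, the force, the opening and the grip force at its end, in the units of the state.
- bot.get_obs(): the state, without advancing time (a new reading comes with each control period).
- bot.grab_frame(name): name is "scene" or "side" or "wrist"; returns (picture, depth): 384x512x3 uint8, red, green, blue; 384x512 float32, m along the optical axis (not along the pixel's ray), 0 where there is no reading.
- bot.calibration(name): a dict with "camera_matrix" (3x3 intrinsics, pixels), "R" (3x3) and "t" (3): a world point X has camera coordinates R X + t; the wrist camera has in their place "hand_eye" (4x4, takes a point from camera to tool coordinates, whose origin is the TCP and whose axes are the flange's). Camera axes: x right, y down, z forward; pixel columns grow to the right and rows downward; lengths in m; the calibration is good to about 2 mm. A picture is of the moment at which its call begins: read the wrist's pose just before it. calibration takes no time and is no camera call.
- bot.sign_off(): hands the job in; it is judged then, once.
The state is a dict: "t": time; "joint_pos": joint angles; "joint_vel": joint speeds; "tau": joint torques, N m; "tcp_pos": TCP position; "tool_rot": TCP orientation; "force": force on the tool from outside, world axes, zero at the start; "torque": the same for the moment, N m; "width": finger opening in m; "grip_force": force on a finger pad.
Only numpy, scipy, OpenCV 4.12 (cv2) and the standard library are available. Lean on these libraries where they do the work, as an engineer would, in place of code of your own. Each camera call takes 0.05 s, during which the arm holds its last target. There are 200 camera calls.

## Working session

There is one attempt and no reset: what is moved stays moved. The work goes in short steps, Python scripts to look and compute and a tool call to move; the robot and the scene stay as the last step left them, time stands still between calls to the robot, and variables do not carry over. Pictures are saved under pics/ and viewed, at most 10 in all, crops included, and the job is handed in when it is done.

Besides the shell and the picture viewer there is one more tool, called after "Call:" as name(argument=value, ...) on one line, values as JSON. send_rows: Moves the arm, as the interface text tells. Its arguments: {"type":"object","properties":{"steps":{"type":"array","items":{"type":"object","properties":{"travel":{"type":"array","items":{"type":"number"}},"rot":{"type":"array","items":{"type":"number"}},"gripper":{"type":"number"}}}}},"required":["steps"]}

```bash
mkdir -p pics; cat > h.py <<'E'
import numpy as np,cv2
from bench import bot
def grab(n,f):
    p,d=bot.grab_frame(n); cv2.imwrite(f'pics/{f}.png',p[:,:,::-1]); np.save(f'pics/{f}.npy',d); return p,d
def world(n,d):
    c=bot.calibration(n);K=c['camera_matrix'];v,u=np.mgrid[:384,:512]
    P=np.stack([(u-K[0,2])/K[0,0]*d,(v-K[1,2])/K[1,1]*d,d],-1)
    return (P-np.array(c['t']))@np.array(c['R'])
E
python3 - <<'E'
from h import *
o=bot.get_obs();print(o['t'],o['tcp_pos'],o['tool_rot'],o['width'])
a,_=grab('scene','s0');b,_=grab('side','d0')
E
```

```text
0.0 [ 0.22806851 -0.58150285  0.2171205 ] [-3.14021704e+00  5.89138047e-05  3.73786262e-01] 0.08528940755450518
```

View pics/s0.png

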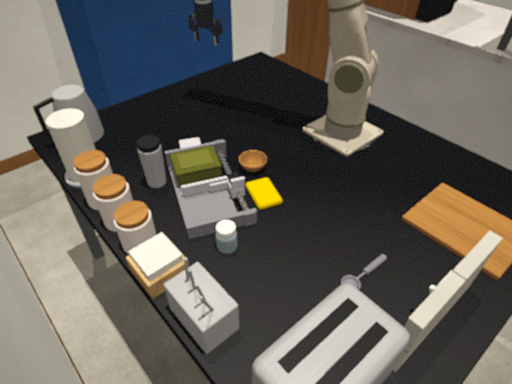

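View pics/d0.png

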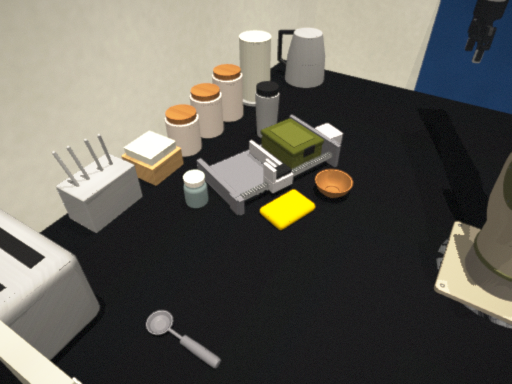

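The scene view shows the rack at about (210,185), with the jaw around (225,185). In the side view the jaw is at about (270,165). I'll zoom in and get positions.

```bash
python3 - <<'E'
from h import *
a=cv2.imread('pics/s0.png')[130:240,150:290];b=cv2.imread('pics/d0.png')[110:220,190:330]
r=lambda x:cv2.resize(x,None,fx=5,fy=5,interpolation=cv2.INTER_CUBIC)[:,:]
cv2.imwrite('pics/z.png',cv2.resize(np.vstack([r(a),r(b)]),(382*1,600)) if 0 else r(a)); cv2.imwrite('pics/z2.png',r(b))
for n,f,(r0,r1,c0,c1) in(('scene','s0',(130,240,150,290)),('side','d0',(110,220,190,330))):
    W=world(n,np.load(f'pics/{f}.npy'))[r0:r1,c0:c1]; np.save(f'pics/W{f}.npy',W)
    p=W.reshape(-1,3)
    for z0,z1 in((.008,.018),(.06,.07),(.085,.095),(.035,.045)):
        q=p[(p[:,2]>z0)&(p[:,2]<z1)]; print(n,z0,len(q),q.min(0).round(3),q.max(0).round(3),np.median(q,0).round(3))
E
```

```text
scene 0.008 1880 [ 0.276 -0.255  0.008] [0.784 0.146 0.018] [ 0.667 -0.01   0.013]
scene 0.06 339 [ 0.462 -0.257  0.06 ] [0.879 0.185 0.07 ] [ 0.629 -0.076  0.065]
scene 0.085 304 [ 0.551 -0.2    0.085] [0.896 0.185 0.095] [0.72  0.137 0.087]
scene 0.035 914 [ 0.374 -0.333  0.035] [0.87  0.184 0.045] [ 0.577 -0.081  0.041]
side 0.008 1979 [ 0.419 -0.273  0.008] [0.898 0.188 0.018] [0.674 0.008 0.011]
side 0.06 608 [ 0.49  -0.253  0.06 ] [0.894 0.184 0.07 ] [ 0.576 -0.083  0.065]
side 0.085 240 [ 0.546 -0.228  0.085] [0.901 0.181 0.095] [ 0.715 -0.066  0.09 ]
side 0.035 1195 [ 0.414 -0.321  0.035] [0.894 0.188 0.045] [ 0.576 -0.069  0.039]
```

View pics/z.png

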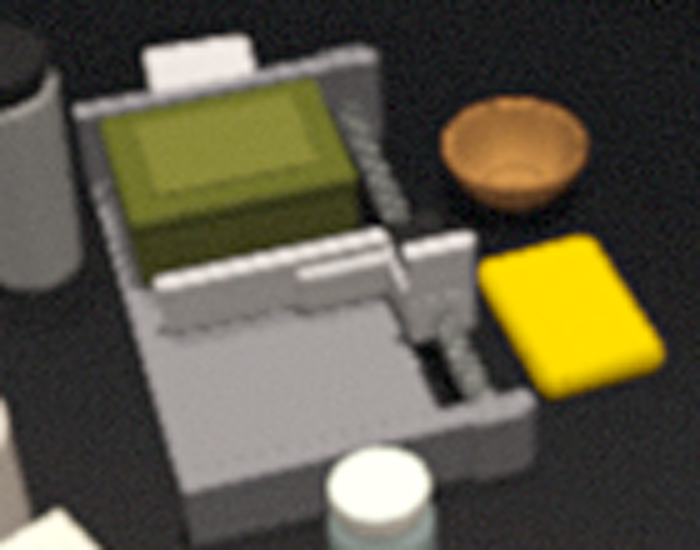

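View pics/z2.png

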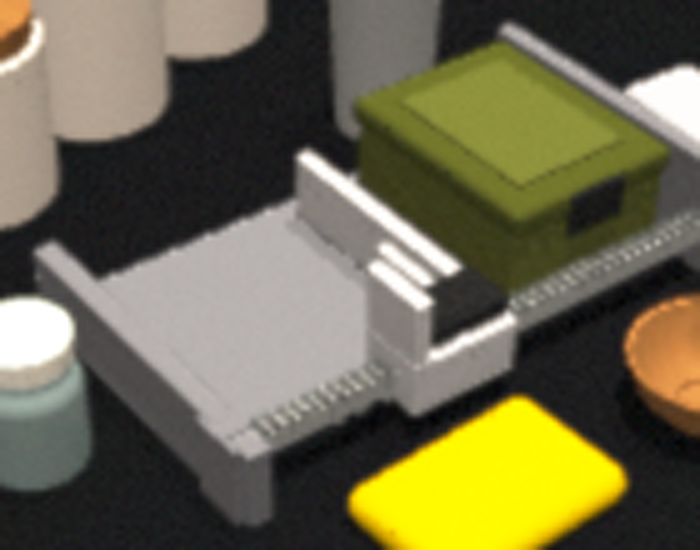

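The crops show the black paddle at about (470,300) in z2 with the fin to its left at (400,290). In z the fin top is at (440,245), with the end post at (500,410). Next I'll make a top-down height map.

```bash
python3 - <<'E'
from h import *
for n,f in(('s','s0'),('d','d0')):
    W=np.load(f'pics/W{f}.npy')
    pts={'s':dict(finTopL=(408,242),finTopR=(470,240),plL=(165,283),plR=(380,238),postL=(190,495),postR=(525,405),wallL=(80,108),wallR=(370,55),deck1=(300,380),bar=(470,370),bar2=(360,130)),
         'd':dict(finL=(377,270),finR=(428,300),paddle=(470,300),paddle2=(455,290),paddle3=(485,292),plL=(305,158),plR=(450,262),postL=(45,250),postR=(245,438),bar=(350,385),bar2=(600,265),wallL=(510,32),deck=(250,290),housing=(500,322))}[n]
    for k,(u,v) in pts.items(): print(n,k,W[v//5,u//5].round(3))
# topdown
P=np.vstack([np.load(f'pics/W{f}.npy').reshape(-1,3) for f in('s0','d0')])
P=P[np.argsort(P[:,2])]; m=np.zeros((300,400),np.uint8)
# image col = 0.15 - y ; row = .82-x ; 2px per... 
c=((0.2-P[:,1])*800).astype(int);r=((.84-P[:,0])*800).astype(int)
k=(c>1)&(c<398)&(r>1)&(r<298)&(P[:,2]<.11)
for C,R,z in zip(c[k],r[k],P[k,2]): m[R-1:R+1,C-1:C+1]=np.clip(z*2500,0,255)
cv2.imwrite('pics/top.png',cv2.resize(cv2.applyColorMap(m,cv2.COLORMAP_JET),(800,600),interpolation=0))
E
```

```text
s finTopL [ 0.563 -0.007  0.067]
s finTopR [ 0.482 -0.039  0.001]
s plL [ 0.695 -0.088  0.055]
s plR [ 0.565 -0.031  0.057]
s postL [0.782 0.067 0.046]
s postR [0.59  0.141 0.049]
s wallL [ 0.65  -0.257  0.076]
s wallR [ 0.46  -0.176  0.073]
s deck1 [0.66  0.005 0.012]
s bar [0.592 0.092 0.042]
s bar2 [ 0.493 -0.147  0.039]
d finL [0.584 0.026 0.089]
d finR [0.549 0.035 0.089]
d paddle [ 0.542 -0.003  0.067]
d paddle2 [ 0.553 -0.007  0.066]
d paddle3 [ 0.539 -0.016  0.066]
d plL [ 0.698 -0.087  0.055]
d plR [ 0.601 -0.094  0.011]
d postL [0.775 0.065 0.051]
d postR [0.597 0.131 0.048]
d bar [0.577 0.062 0.039]
d bar2 [ 0.511 -0.103  0.038]
d wallL [ 0.648 -0.253  0.073]
d deck [ 0.688 -0.011  0.009]
d housing [ 0.529 -0.014  0.051]
```

View pics/top.png

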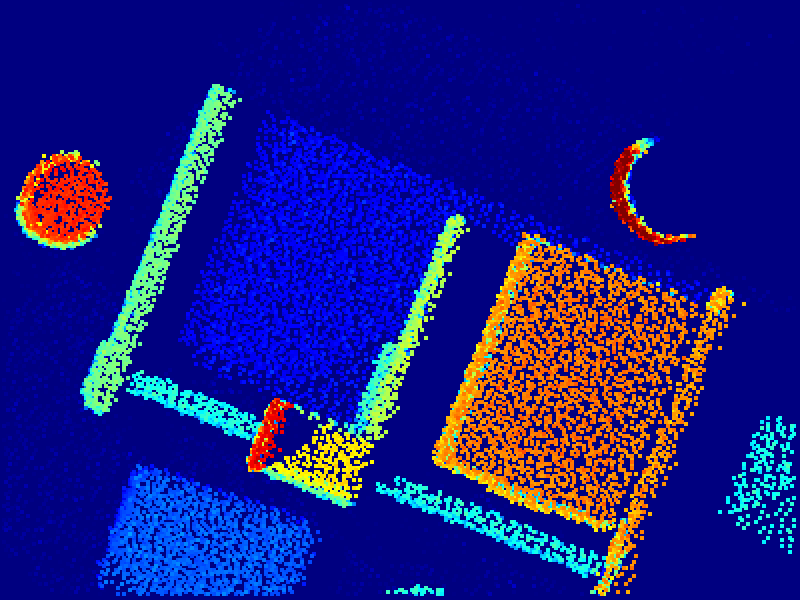

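The height map shows the fin (red) at (268,435), the paddle (yellow) at (330,465), the bar running from (130,382) to (600,565) and the post at (105,385). Now I'll fit these accurately.

```bash
python3 - <<'E'
from h import *
P=np.vstack([np.load(f'pics/W{f}.npy').reshape(-1,3) for f in('s0','d0')])
col=(0.2-P[:,1])*1600;row=(.84-P[:,0])*1600;z=P[:,2]
b=P[(z>.036)&(z<.043)&(((col>130)&(col<245)&(abs(row-405)<50))|((col>385)&(col<595)&(abs(row-525)<60)))]
vx,vy,x0,y0=cv2.fitLine(b[:,:2].astype(np.float32),cv2.DIST_HUBER,0,.001,.001).ravel()
d=np.array([vx,vy])*np.sign(vy);yaw=np.arctan2(-d[0],d[1]);ex=np.array([d[1],-d[0]])
# check yaw w/ jaw plate & post wall
for nm,k in(('post',(z>.046)&(z<.053)&(col<245)&(row<370)&(row>80)),('plate',(z>.052)&(z<.06)&(col>400)&(col<470)&(row>215)&(row<420))):
    l=cv2.fitLine(P[k][:,:2].astype(np.float32),cv2.DIST_HUBER,0,.001,.001).ravel();print(nm,np.degrees(np.arctan2(l[1],l[0])))
print('yaw',np.degrees(yaw),'ey',d,'bar x-local',np.dot(ex,[x0,y0]))
near=(col>235)&(col<380)&(row>390)&(row<510)
def loc(q):return np.c_[q[:,:2]@ex,q[:,:2]@d,q[:,2]]
for nm,k in(('fin',near&(z>.08)),('fin top',near&(z>.088)),('paddle',near&(z>.061)&(z<.071)),('housing',near&(z>.047)&(z<.055)),('post',(z>.046)&(z<.053)&(col<245)&(row<410)&(row>80))):
    q=loc(P[k]);print(nm,len(q),np.percentile(q,[3,50,97],axis=0).round(4).tolist())
o=bot.get_obs();print(o['joint_pos'])
E
```

```text
post -22.330557
plate -18.456812
yaw -21.635715 ey [0.36870405 0.92954683] bar x-local 0.5161452
fin 146 [[0.4947, 0.2327, 0.0808], [0.5162, 0.2406, 0.0887], [0.5379, 0.2438, 0.0946]]
fin top 83 [[0.4963, 0.2317, 0.0885], [0.515, 0.2391, 0.0909], [0.5367, 0.2433, 0.0953]]
paddle 274 [[0.4969, 0.1762, 0.0616], [0.5122, 0.2009, 0.0655], [0.5341, 0.2435, 0.0698]]
housing 155 [[0.4931, 0.1783, 0.0472], [0.5072, 0.2144, 0.0508], [0.5559, 0.2437, 0.0544]]
post 702 [[0.4988, 0.3359, 0.0465], [0.5873, 0.3458, 0.0495], [0.6982, 0.4182, 0.0524]]
[ 1.17437878  0.33275239 -0.06466738  1.46081261  0.021581    1.34990259
 -0.08847169]
```

Call:
send_rows(steps=[{"travel": [0.031,-0.0254,0],"rot": [0,0,0],"gripper": 0},{"travel": [0.062,-0.0508,0],"rot": [0,0,0],"gripper": 0},{"travel": [0.093,-0.0762,0],"rot": [0,0,0],"gripper": 0},{"travel": [0.124,-0.1016,0],"rot": [0,0,0],"gripper": 0},{"travel": [0.155,-0.127,0],"rot": [0,0,0],"gripper": 0}])

```text
t: 0.52
tcp_pos: [0.3266, -0.4051, 0.2176]
tool_rot: [-3.141, 0.0, 0.374]
force: [0.7, 0.1, 1.1]
width: 0.0252
grip_force: 0.0
```

Call:
send_rows(steps=[{"travel": [0.031,-0.0254,0],"rot": [0,0,0],"gripper": 0},{"travel": [0.062,-0.0508,0],"rot": [0,0,0],"gripper": 0},{"travel": [0.093,-0.0762,0],"rot": [0,0,0],"gripper": 0},{"travel": [0.124,-0.1016,0],"rot": [0,0,0],"gripper": 0},{"travel": [0.155,-0.127,0],"rot": [0,0,0],"gripper": 0}])

```text
t: 0.93
tcp_pos: [0.4244, -0.2303, 0.2178]
tool_rot: [3.141, 0.0, 0.374]
force: [2.1, -1.3, 0.3]
width: 0.0001
grip_force: 0.0
```

Call:
send_rows(steps=[{"travel": [0.031,-0.0254,0],"rot": [0,0,0],"gripper": 0},{"travel": [0.062,-0.0508,0],"rot": [0,0,0],"gripper": 0},{"travel": [0.093,-0.0762,0],"rot": [0,0,0],"gripper": 0},{"travel": [0.124,-0.1016,0],"rot": [0,0,0],"gripper": 0},{"travel": [0.155,-0.127,0],"rot": [0,0,0],"gripper": 0}])

```text
t: 1.35
tcp_pos: [0.5224, -0.0556, 0.2178]
tool_rot: [3.141, 0.0, 0.373]
force: [0.5, -1.4, -0.3]
width: 0.0002
grip_force: 0.0
```

Call:
send_rows(steps=[{"travel": [0,0,0],"rot": [0,0,-7],"gripper": 0},{"travel": [0,0,0],"rot": [0,0,-14],"gripper": 0},{"travel": [0,0,0],"rot": [0,0,-21],"gripper": 0},{"travel": [0,0,0],"rot": [0,0,-28],"gripper": 0},{"travel": [0,0,0],"rot": [0,0,-35],"gripper": 0}])

```text
t: 1.77
tcp_pos: [0.5218, -0.0573, 0.2175]
tool_rot: [-3.141, 0.0, 0.991]
force: [0.3, -0.6, 0.3]
width: 0.0
grip_force: 0.0
```

Call:
send_rows(steps=[{"travel": [0,0,0],"rot": [0,0,-6],"gripper": 0},{"travel": [0,0,0],"rot": [0,0,-12],"gripper": 0},{"travel": [0,0,0],"rot": [0,0,-12],"gripper": 0},{"travel": [0,0,0],"rot": [0,0,-12],"gripper": 0}])

```text
t: 2.1
tcp_pos: [0.5218, -0.0574, 0.2177]
tool_rot: [-3.141, 0.0, 1.191]
force: [-0.2, -0.2, -0.5]
width: 0.0001
grip_force: 0.0
```

Call:
send_rows(steps=[{"travel": [0.038,0.0045,0],"rot": [0,0,0],"gripper": 0},{"travel": [0.076,0.009,0],"rot": [0,0,0],"gripper": 0},{"travel": [0.076,0.009,0.035],"rot": [0,0,0],"gripper": 0},{"travel": [0.076,0.009,0.06],"rot": [0,0,0],"gripper": 0},{"travel": [0.076,0.009,0.06],"rot": [0,0,0],"gripper": 0}])

```text
t: 2.52
tcp_pos: [0.5556, 0.0102, 0.153]
tool_rot: [-3.134, 0.003, 1.192]
force: [0.8, -0.3, -0.3]
width: 0.0002
grip_force: 0.0
```

```bash
python3 - <<'E'
from h import *
o=bot.get_obs();print(o['t'],o['tcp_pos'],o['tool_rot'],o['joint_pos'].round(2))
w,d=grab('wrist','w1');s,_=grab('side','d1')
c=bot.calibration('wrist');K=c['camera_matrix'];print(np.array(c['hand_eye']).round(3))
from scipy.spatial.transform import Rotation as R
v,u=np.mgrid[:384,:512];P=np.stack([(u-K[0,2])/K[0,0]*d,(v-K[1,2])/K[1,1]*d,d,np.ones_like(d)],-1)@np.array(c['hand_eye']).T
W=P[...,:3]@R.from_euler('xyz',o['tool_rot']).as_matrix().T+o['tcp_pos']
np.save('pics/Ww1.npy',W)
cv2.imwrite('pics/v1.png',np.hstack([cv2.resize(w[:,:,::-1],(400,300)),cv2.resize(s[90:210,190:350,::-1],(400,300),interpolation=cv2.INTER_CUBIC)]))
E
```

```text
2.5167 [0.55557788 0.0102158  0.15297042] [-3.13446819e+00  2.53897629e-03  1.19188153e+00] [ 0.46  0.3  -0.66  1.7   0.19  1.22 -0.62]
[[-0.    -0.946 -0.326  0.084]
 [ 1.    -0.     0.     0.001]
 [-0.    -0.326  0.946 -0.155]
 [ 0.     0.     0.     1.   ]]
```

View pics/v1.png

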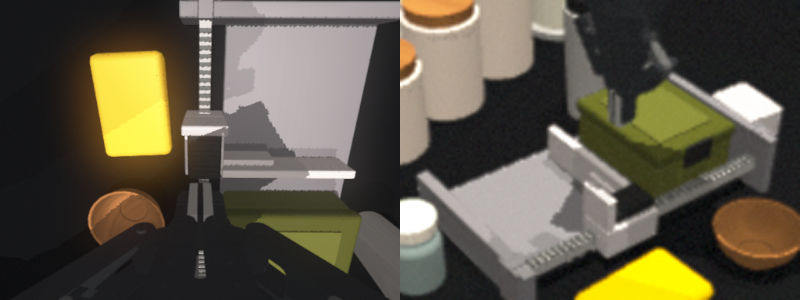

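The left half (wrist) shows the closed fingers at (200,200) in line with the paddle at (205,155), the fin at (203,122) and the post at the top. The right half shows the tip hovering above. I'll refine from the wrist depth.

```bash
python3 - <<'E'
import numpy as np
W=np.load('pics/Ww1.npy');ex=np.array([.9295,-.3687]);d=np.array([.3687,.9295])
L=np.stack([W[...,:2]@ex,W[...,:2]@d,W[...,2]],-1)
g=lambda c,r:L[int(r*1.28),int(c*1.28)].round(4)
for n,p in dict(finTop=(203,131),finTop2=(203,127),finfaceL=(188,150),paddle=(205,160),paddle2=(205,172),postTop=(203,10),fingL=(196,200),fingR=(206,200),fingtip=(201,186)).items(): print(n,g(*p))
q=L[135:250,230:300].reshape(-1,3);a=abs(q[:,0]-.515)<.035
for n,lo,hi in(('fin',.087,.096),('paddle',.06,.07)):
    k=a&(q[:,2]>lo)&(q[:,2]<hi)&(q[:,1]<.26);print(n,k.sum(),np.percentile(q[k],[2,50,98],axis=0).round(4).tolist())
q=L[0:40,245:285].reshape(-1,3);k=(q[:,2]>.046)&(q[:,2]<.053);print('post',np.percentile(q[k],[2,50,98],axis=0).round(4).tolist())
E
```

```text
finTop [0.5154 0.2372 0.0911]
finTop2 [0.5154 0.241  0.0915]
finfaceL [0.4999 0.2084 0.0646]
paddle [0.518  0.1977 0.0643]
paddle2 [0.518  0.1834 0.0651]
postTop [0.5153 0.3424 0.0481]
fingL [0.5113 0.2252 0.1889]
fingR [0.5169 0.2259 0.1899]
fingtip [0.5143 0.2255 0.1735]
fin 867 [[0.4962, 0.2317, 0.0875], [0.5175, 0.2373, 0.0908], [0.5381, 0.2415, 0.0923]]
paddle 2528 [[0.4997, 0.1757, 0.0625], [0.5171, 0.2022, 0.0652], [0.5342, 0.2415, 0.0675]]
post [[0.5052, 0.3352, 0.0472], [0.519, 0.3424, 0.0489], [0.5333, 0.35, 0.0507]]
```

Call:
send_rows(steps=[{"travel": [0,0.003,0.025],"rot": [0,0,0],"gripper": 0},{"travel": [0,0.003,0.045],"rot": [0,0,0],"gripper": 0},{"travel": [0,0.003,0.055],"rot": [0,0,0],"gripper": 0},{"travel": [0,0.003,0.055],"rot": [0,0,0],"gripper": 0},{"travel": [0,0.003,0.055],"rot": [0,0,0],"gripper": 0}])

```text
t: 3.03
tcp_pos: [0.5617, 0.0087, 0.1043]
tool_rot: [3.141, -0.0, 1.193]
force: [0.3, 0.1, -0.2]
width: -0.0
grip_force: 0.0
```

Call:
send_rows(steps=[{"travel": [0,0,0.006],"rot": [0,0,0],"gripper": 0},{"travel": [0,0,0.012],"rot": [0,0,0],"gripper": 0},{"travel": [0,0,0.016],"rot": [0,0,0],"gripper": 0},{"travel": [0,0,0.016],"rot": [0,0,0],"gripper": 0}])

```text
t: 3.37
tcp_pos: [0.5607, 0.0088, 0.0862]
tool_rot: [-3.141, 0.0, 1.194]
force: [0.8, -0.8, 0.6]
width: 0.0003
grip_force: 0.0
```

Call:
send_rows(steps=[{"travel": [0,0,0.002],"rot": [0,0,0],"gripper": 0},{"travel": [0,0,0.005],"rot": [0,0,0],"gripper": 0},{"travel": [0,0,0.005],"rot": [0,0,0],"gripper": 0},{"travel": [0,0,0.005],"rot": [0,0,0],"gripper": 0}])

```text
t: 3.7
tcp_pos: [0.5611, 0.0089, 0.0818]
tool_rot: [-3.141, 0.0, 1.194]
force: [-0.3, -0.3, -0.7]
width: 0.0001
grip_force: 0.0
```

Call:
send_rows(steps=[{"travel": [0,0,0.003],"rot": [0,0,0],"gripper": 0},{"travel": [0,0,0.003],"rot": [0,0,0],"gripper": 0},{"travel": [0,0,0.003],"rot": [0,0,0],"gripper": 0}])

```text
t: 3.95
tcp_pos: [0.561, 0.0089, 0.0788]
tool_rot: [-3.141, 0.0, 1.194]
force: [-0.1, -0.3, 0.8]
width: 0.0001
grip_force: 0.0
```

Call:
send_rows(steps=[{"travel": [0,0,0.003],"rot": [0,0,0],"gripper": 0},{"travel": [0,0,0.003],"rot": [0,0,0],"gripper": 0},{"travel": [0,0,0.003],"rot": [0,0,0],"gripper": 0}])

```text
t: 4.2
tcp_pos: [0.561, 0.0089, 0.0757]
tool_rot: [-3.141, 0.0, 1.194]
force: [0.2, -0.1, 0.1]
width: -0.0001
grip_force: 0.0
```

```bash
python3 - <<'E'
from h import *
o=bot.get_obs();print(o['t'],o['tcp_pos'],o['force'])
w,d=grab('wrist','w2');s,_=grab('side','d2')
cv2.imwrite('pics/v2.png',np.hstack([cv2.resize(w[140:320,160:400,::-1],(400,300)),cv2.resize(s[120:195,235:335,::-1],(400,300),interpolation=cv2.INTER_CUBIC)]))
E
```

```text
4.2 [0.56100211 0.0088566  0.07571119] [ 0.15929245 -0.0842327   0.12435263]
```

View pics/v2.png

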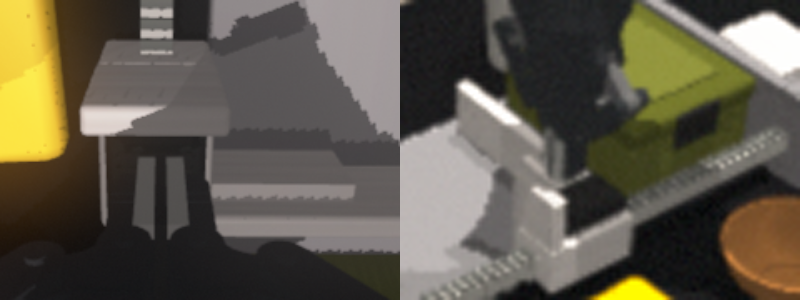

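The wrist half (left) shows the fingers centred on the paddle just before the fin. In the side half the tip ends at (565,178), slightly above or behind the paddle. I'll measure the tip from depth.

```bash
python3 - <<'E'
from h import *
ex=np.array([.9295,-.3687]);dd=np.array([.3687,.9295])
W=world('side',np.load('pics/d2.npy'));L=np.stack([W[...,:2]@ex,W[...,:2]@dd,W[...,2]],-1)
for x,y in((565,130),(565,150),(565,165),(565,172),(560,180),(575,175),(590,200),(600,190),(570,195),(580,185)):
    r=120+y/4;c=235+(x-400)/4;print(x,y,L[int(r),int(c)].round(4))
E
```

```text
565 130 [0.5023 0.2294 0.1403]
565 150 [0.5071 0.2246 0.12  ]
565 165 [0.508  0.2232 0.1062]
565 172 [0.5073 0.2236 0.1005]
560 180 [0.5127 0.222  0.09  ]
575 175 [0.5037 0.2199 0.1009]
590 200 [0.511  0.1983 0.0634]
600 190 [0.5146 0.1849 0.065 ]
570 195 [0.5245 0.2045 0.0646]
580 185 [0.5255 0.1934 0.0656]
```

```bash
python3 - <<'E'
from h import *
ex=np.array([.9295,-.3687]);dd=np.array([.3687,.9295])
c=bot.calibration('side');C=-np.array(c['R']).T@c['t'];print(C,C[:2]@ex,C[:2]@dd)
W=world('side',np.load('pics/d2.npy'));L=np.stack([W[...,:2]@ex,W[...,:2]@dd,W[...,2]],-1)
CL=np.array([C[:2]@ex,C[:2]@dd,C[2]])
for r,cc in((168,277),(166,277),(165,276)):
    p=L[r,cc];v=(CL-p)/(CL-p)[2]
    print(p.round(4),[(p+v*h).round(4).tolist() for h in(.005,.015,.03)])
for r in range(158,176):
    print(r,' '.join('%d,%d,%d'%tuple((L[r,q]*1000).astype(int)) for q in range(268,290,2)))
W=world('wrist',np.load('pics/w2.npy')) if 0 else None
k=bot.calibration('wrist');K=k['camera_matrix'];d=np.load('pics/w2.npy')
for u in(256,):
  for v in range(215,300,6):
    for u in(246,266): 
      z=d[v,u];print(v,u,(np.array(k['hand_eye'])@[(u-K[0,2])/K[0,0]*z,(v-K[1,2])/K[1,1]*z,z,1])[:3].round(4),end=' ')
    print()
E
```

```text
[0.1901939 0.7108597 0.6915161] -0.08530874512511846 0.7308685782506141
[0.5245 0.2045 0.0646] [[0.5197, 0.2087, 0.0696], [0.5099, 0.2171, 0.0796], [0.4953, 0.2297, 0.0946]]
[0.5315 0.1988 0.0643] [[0.5266, 0.203, 0.0693], [0.5168, 0.2115, 0.0793], [0.502, 0.2242, 0.0943]]
[0.5121 0.2191 0.089 ] [[0.5072, 0.2233, 0.094], [0.4973, 0.2318, 0.104], [0.4824, 0.2446, 0.119]]
158 590,182,48 582,182,53 519,227,111 512,226,114 508,223,115 505,219,115 504,213,113 586,133,30 576,135,36 568,134,40 560,133,44
159 589,183,46 579,184,52 517,228,109 511,227,112 508,223,112 503,220,113 504,212,109 584,134,27 576,134,32 568,134,37 560,133,41
160 586,185,45 580,183,48 518,227,105 511,227,109 507,223,110 503,220,110 504,212,106 585,134,23 577,133,27 567,134,33 558,135,39
161 583,188,44 580,183,44 520,226,100 512,225,104 508,223,106 503,219,107 503,213,104 585,134,19 575,134,25 569,132,28 559,134,35
162 579,191,45 575,187,45 518,227,98 512,225,101 507,223,103 504,219,103 504,212,100 584,134,16 577,132,20 568,133,25 559,133,31
163 -85,730,691 572,189,45 520,226,93 512,225,98 507,223,100 503,219,100 506,2
[... 1877 characters left out ...]
0057 -0.0209] 
245 246 [ 0.0114 -0.0036 -0.0276] 245 266 [ 0.0113  0.0055 -0.0275] 
251 246 [ 0.0106 -0.0035 -0.0315] 251 266 [ 0.011   0.0054 -0.0322] 
257 246 [ 0.0113 -0.0033 -0.0377] 257 266 [ 0.011   0.0052 -0.0372] 
263 246 [ 0.0114 -0.0031 -0.0423] 263 266 [ 0.0104  0.0051 -0.0408] 
269 246 [ 0.011 -0.003 -0.046] 269 266 [ 0.0111  0.005  -0.0462] 
275 246 [ 0.0117 -0.0029 -0.051 ] 275 266 [ 0.0109  0.0049 -0.0499] 
281 246 [ 0.012  -0.0028 -0.0552] 281 266 [ 0.0119  0.0047 -0.0552] 
287 246 [ 0.0126 -0.0026 -0.0596] 287 266 [ 0.0119  0.0046 -0.0587] 
293 246 [ 0.0118 -0.0026 -0.0619] 293 266 [ 0.012   0.0045 -0.0622] 
299 246 [ 0.0119 -0.0025 -0.0653] 299 266 [ 0.0121  0.0044 -0.0654]
```

The depth shows the shut tips are about 14 mm behind the reported TCP, at z ≈ 0.09, so they haven't reached the paddle yet. I'll go on down carefully.

Call:
send_rows(steps=[{"travel": [0,0,0.005],"rot": [0,0,0],"gripper": 0},{"travel": [0,0,0.01],"rot": [0,0,0],"gripper": 0},{"travel": [0,0,0.015],"rot": [0,0,0],"gripper": 0},{"travel": [0,0,0.015],"rot": [0,0,0],"gripper": 0}])

```text
t: 4.63
tcp_pos: [0.5603, 0.0088, 0.0595]
tool_rot: [-3.14, 0.001, 1.194]
force: [0.1, 0.1, -0.9]
width: -0.0
grip_force: 0.0
```

Call:
send_rows(steps=[{"travel": [0,0,0.003],"rot": [0,0,0],"gripper": 0},{"travel": [0,0,0.005],"rot": [0,0,0],"gripper": 0},{"travel": [0,0,0.005],"rot": [0,0,0],"gripper": 0}])

```text
t: 4.88
tcp_pos: [0.5609, 0.0089, 0.0555]
tool_rot: [-3.141, 0.0, 1.194]
force: [-0.1, -0.3, 0.8]
width: 0.0
grip_force: 0.0
```

Call:
send_rows(steps=[{"travel": [0,0,0.003],"rot": [0,0,0],"gripper": 0},{"travel": [0,0,0.004],"rot": [0,0,0],"gripper": 0},{"travel": [0,0,0.004],"rot": [0,0,0],"gripper": 0}])

```text
t: 5.13
tcp_pos: [0.5614, 0.0089, 0.0521]
tool_rot: [3.141, -0.0, 1.194]
force: [-0.4, -0.3, 2.6]
width: -0.0001
grip_force: 1.5
```

Call:
send_rows(steps=[{"travel": [0,0,0.002],"rot": [0,0,0],"gripper": 0},{"travel": [0,0,0.004],"rot": [0,0,0],"gripper": 0},{"travel": [0,0,0.005],"rot": [0,0,0],"gripper": 0},{"travel": [0,0,0.005],"rot": [0,0,0],"gripper": 0}])

```text
t: 5.47
tcp_pos: [0.5615, 0.009, 0.047]
tool_rot: [3.141, -0.0, 1.194]
force: [-0.1, 0.4, 5.6]
width: -0.0004
grip_force: 2.7
```

Call:
send_rows(steps=[{"travel": [0,0,0.002],"rot": [0,0,0],"gripper": 0},{"travel": [0,0,0.003],"rot": [0,0,0],"gripper": 0},{"travel": [0,0,0.003],"rot": [0,0,0],"gripper": 0}])

```text
t: 5.72
tcp_pos: [0.5615, 0.009, 0.0442]
tool_rot: [3.141, -0.0, 1.194]
force: [-0.7, -0.3, 7.2]
width: 0.0001
grip_force: 3.4
```

Call:
send_rows(steps=[{"travel": [0.003,0,0],"rot": [0,0,0],"gripper": 0},{"travel": [0.006,0,0],"rot": [0,0,0],"gripper": 0},{"travel": [0.01,0,0],"rot": [0,0,0],"gripper": 0},{"travel": [0.015,0,0],"rot": [0,0,0],"gripper": 0},{"travel": [0.02,0,0],"rot": [0,0,0],"gripper": 0}])

```text
t: 6.13
tcp_pos: [0.5686, 0.0267, 0.0441]
tool_rot: [3.141, 0.001, 1.193]
force: [-1.0, -2.9, 6.7]
width: -0.0001
grip_force: 3.4
```

Call:
send_rows(steps=[{"travel": [0.006,0,0],"rot": [0,0,0],"gripper": 0},{"travel": [0.012,0,0],"rot": [0,0,0],"gripper": 0},{"travel": [0.018,0,0],"rot": [0,0,0],"gripper": 0},{"travel": [0.024,0,0],"rot": [0,0,0],"gripper": 0},{"travel": [0.03,0,0],"rot": [0,0,0],"gripper": 0}])

```text
t: 6.55
tcp_pos: [0.5799, 0.0547, 0.0442]
tool_rot: [3.141, 0.001, 1.193]
force: [-0.5, -3.0, 6.8]
width: 0.0002
grip_force: 3.4
```

Call:
send_rows(steps=[{"travel": [0.006,0,0],"rot": [0,0,0],"gripper": 0},{"travel": [0.012,0,0],"rot": [0,0,0],"gripper": 0},{"travel": [0.018,0,0],"rot": [0,0,0],"gripper": 0},{"travel": [0.024,0,0],"rot": [0,0,0],"gripper": 0},{"travel": [0.03,0,0],"rot": [0,0,0],"gripper": 0}])

```text
t: 6.97
tcp_pos: [0.5911, 0.0825, 0.0443]
tool_rot: [3.14, 0.001, 1.193]
force: [-0.4, -3.1, 7.3]
width: 0.0003
grip_force: 3.4
```

Call:
send_rows(steps=[{"travel": [0.004,0,0],"rot": [0,0,0],"gripper": 0},{"travel": [0.008,0,0],"rot": [0,0,0],"gripper": 0},{"travel": [0.012,0,0],"rot": [0,0,0],"gripper": 0},{"travel": [0.015,0,0],"rot": [0,0,0],"gripper": 0},{"travel": [0.015,0,0],"rot": [0,0,0],"gripper": 0}])

```text
t: 7.38
tcp_pos: [0.5968, 0.0968, 0.0444]
tool_rot: [3.14, 0.0, 1.194]
force: [0.3, -1.5, 5.5]
width: -0.0001
grip_force: 3.4
```

Call:
send_rows(steps=[{"travel": [0.002,0,0],"rot": [0,0,0],"gripper": 0},{"travel": [0.004,0,0],"rot": [0,0,0],"gripper": 0},{"travel": [0.004,0,0],"rot": [0,0,0],"gripper": 0}])

```text
t: 7.63
tcp_pos: [0.5978, 0.0996, 0.0441]
tool_rot: [3.141, 0.002, 1.193]
force: [-1.6, -3.4, 7.1]
width: -0.0002
grip_force: 3.5
```

Call:
send_rows(steps=[{"travel": [0.001,0,0],"rot": [0,0,0],"gripper": 0},{"travel": [0.002,0,0],"rot": [0,0,0],"gripper": 0},{"travel": [0.002,0,0],"rot": [0,0,0],"gripper": 0}])

```text
t: 7.88
tcp_pos: [0.5983, 0.1008, 0.044]
tool_rot: [3.141, 0.003, 1.193]
force: [-2.7, -5.7, 7.9]
width: -0.0002
grip_force: 5.0
```

Call:
send_rows(steps=[{"travel": [0.002,0,0],"rot": [0,0,0],"gripper": 0},{"travel": [0.004,0,0],"rot": [0,0,0],"gripper": 0},{"travel": [0.004,0,0],"rot": [0,0,0],"gripper": 0}])

```text
t: 8.13
tcp_pos: [0.5982, 0.1007, 0.0439]
tool_rot: [-3.14, 0.009, 1.19]
force: [-14.1, -17.4, 19.7]
width: -0.0001
grip_force: 15.4
```

Call:
send_rows(steps=[{"travel": [-0.0045,0,0],"rot": [0,0,0],"gripper": 0},{"travel": [-0.0045,0,-0.004],"rot": [0,0,0],"gripper": 0},{"travel": [-0.0045,0,-0.012],"rot": [0,0,0],"gripper": 0},{"travel": [-0.0045,0,-0.02],"rot": [0,0,0],"gripper": 0},{"travel": [-0.012,0,-0.03],"rot": [0,0,0],"gripper": 0}])

```text
t: 8.55
tcp_pos: [0.5946, 0.0966, 0.0739]
tool_rot: [-3.14, -0.0, 1.196]
force: [0.6, 0.3, -0.0]
width: 0.0002
grip_force: 0.0
```

Call:
send_rows(steps=[{"travel": [0,0,-0.035],"rot": [0,0,0],"gripper": 0},{"travel": [-0.02,0,-0.07],"rot": [0,0,0],"gripper": 0},{"travel": [-0.05,0,-0.1],"rot": [0,0,0],"gripper": 0},{"travel": [-0.08,0,-0.12],"rot": [0,0,0],"gripper": 0},{"travel": [-0.1,0,-0.13],"rot": [0,0,0],"gripper": 0}])

```text
t: 8.97
tcp_pos: [0.5588, 0.0003, 0.2078]
tool_rot: [3.137, -0.001, 1.193]
force: [0.7, -0.6, 0.3]
width: -0.0
grip_force: 0.0
```

```bash
python3 - <<'E'
from h import *
o=bot.get_obs();print(o['t'],o['tcp_pos'],o['force'])
s,_=grab('scene','s3');b,db=grab('side','d3')
r=lambda x:cv2.resize(x[:,:,::-1],(400,314),interpolation=cv2.INTER_CUBIC)
cv2.imwrite('pics/v3.png',np.hstack([r(s[130:240,150:290]),r(b[110:220,190:330])]))
ex=np.array([.9295,-.3687]);dd=np.array([.3687,.9295])
for n,f in(('scene','s3'),('side','d3')):
    W=world(n,np.load(f'pics/{f}.npy'));q=np.c_[W[...,:2].reshape(-1,2)@ex,W[...,:2].reshape(-1,2)@dd,W[...,2].ravel()]
    a=abs(q[:,0]-.516)<.02
    for nm,lo,hi in(('fin',.086,.096),('paddle',.058,.07)):
        k=a&(q[:,2]>lo)&(q[:,2]<hi)&(q[:,1]>.24)&(q[:,1]<.36)
        if k.sum():print(n,nm,k.sum(),np.percentile(q[k],[3,50,97],axis=0).round(4).tolist())
E
```

```text
8.9667 [5.58829370e-01 2.64504806e-04 2.07829564e-01] [ 0.69473106 -0.63690056  0.29762141]
scene fin 52 [[0.4972, 0.3249, 0.0861], [0.5161, 0.3325, 0.0915], [0.5349, 0.3364, 0.0945]]
scene paddle 119 [[0.5, 0.2678, 0.0593], [0.5182, 0.2915, 0.0667], [0.5349, 0.3362, 0.0694]]
side fin 52 [[0.4964, 0.3278, 0.0871], [0.5146, 0.3335, 0.0907], [0.5333, 0.337, 0.0933]]
side paddle 229 [[0.4978, 0.2715, 0.0589], [0.5102, 0.2989, 0.0648], [0.5332, 0.3371, 0.0682]]
```

View pics/v3.png

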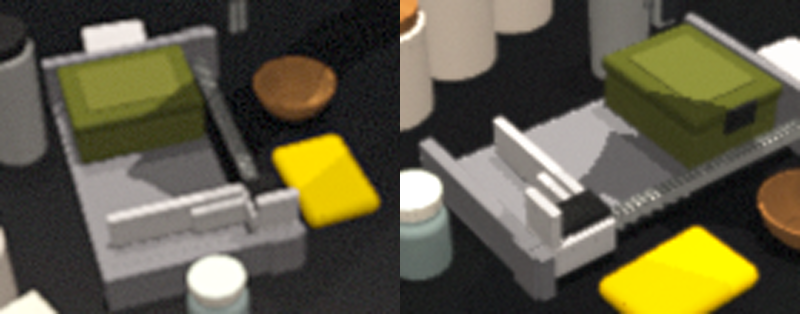

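Both views show the jaw housing against the end post (side view (560,240), outer face at 0.336 against the post's 0.336). The paddle is back up, the lunchbox and other objects haven't moved, and the arm is clear, so I'm handing in.

Call:
send_rows(steps=[{"travel": [0,0,-0.02],"rot": [0,0,0],"gripper": 0},{"travel": [0,0,-0.02],"rot": [0,0,0],"gripper": 0},{"travel": [0,0,-0.02],"rot": [0,0,0],"gripper": 0}])

```text
t: 9.32
tcp_pos: [0.559, 0.0034, 0.2247]
tool_rot: [3.14, -0.001, 1.195]
force: [0.1, 0.3, -0.4]
width: -0.0004
grip_force: 0.0
```

```bash
python3 -c "
from bench import bot
print(bot.sign_off())"
```

```text
the job is handed in; nothing more can be done
None
```

I held the release paddle down and pushed the jaw fully home against the end post, then let the paddle up and moved the arm clear; the lunchbox and other objects look unmoved in the last pictures, and the job was handed in at about 9.3 s.

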